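# Stand the fallen dial gauge up and set it against the brake disc

### The arm

A 6-joint arm with a two-finger parallel gripper is mounted at the origin on the work surface. World frame = base frame: x ahead of the robot, y to its left, z up, the work surface at z = 0. Lengths are in m, angles in degrees, forces in N, time in s.
With the tool pointing down it reaches from about 0.4 to 0.825 m from the base axis. Payload 7 kg.
Tool frame: the origin (TCP) lies midway between the tips of the shut fingers; the grasp point (between the pads) lies 19 mm behind it; z points along the fingers, y is the direction in which the jaws open and shut (so a half turn about z gives the same grasp; the last joint's range is limited). The gripper opens to 88 mm and grips with 3 to 60 N. Pads are 19 mm wide; open, the fingers measure 130 mm over their backs; the gripper's body (78 mm by 193 mm) begins 47 mm behind the grasp point.
Start: joints at [-56.603, 20.546, 0.682, 0, -70.136, -16.507], TCP at [0.196, -0.646, 0.227] pointing down, gripper open.
Joint ranges: [-176.03, 176.03], [-82.01, 121.73], [-58.28, 71.71], [-173.87, 95.51], [-174.79, -0.11], [-173.66, 173.66]. Speed limits (degrees/s): [136.94, 136.94, 172.46, 180, 180, 180].

### API

Orientations are given as [roll, pitch, yaw] about the fixed x, y, z axes, in that order (R = Rz(yaw) Ry(pitch) Rx(roll)).
In Python, from plant import r gives the robot as it stands. The module is installed in compiled form; this text tells all that it offers.
- The arm moves only by the tool send_rows, never from a script. Its argument "motion" is a list of rows, each an object with "travel": the shift along the tool's x, y, z in m, a list of three; "spin": the turn about the tool's z in degrees. In form: [{"travel": [tx, ty, tz], "spin": spin}, ...]. A call has 1 to 5 rows; each row shifts and turns the pose as measured when the row begins, along the tool's axes as they then stand; what a row does not reach is not made up. A row lasts 1/12 s, in which the tool goes at most 41.7 mm and 7.16 degrees, less where a joint would pass 70% of its speed; a pose out of reach is approached as far as the arm can. A call is refused whole if a number of a shift passes 0.0417 or a number of a turn 7.16, either way. A call with a gripper value outside its range is refused whole. "gripper" is the gripper command: -1 is shut, 1 is fully open, values between are in proportion, set as the call begins (left out, the last holds). The fingers move at their own pace and stop on an object; "squeeze" is the grip in N (left out, the last holds). Time passes only in rows, so rows that do not move let the fingers close. It gives the time, the measured TCP pose, the force and the opening at its end, in the units of the state.
- r.get_state(): the state, without advancing time (a new reading comes with each control period).
- r.capture(name): name is "scene" or "top" or "wrist"; returns (picture, depth): 420x560x3 uint8, blue, green, red; 420x560 float32, m along the optical axis (not along the pixel's ray), 0 where there is no reading.
- r.get_calibration(name): a dict with "fov_y" (degrees; the focal length in pixels is half the picture's height over the tangent of half this angle, whatever the lens; pixels are square), "cx", "cy" (the principal point, pixels), "origin" and "orientation" of the camera in the world. Camera axes: x right, y down, z forward; pixel columns grow to the right and rows downward; lengths in m; the calibration is good to about 2 mm. A picture is of the moment at which its call begins: read the wrist's pose just before it. get_calibration takes no time and is no camera call; for the wrist camera it gives the pose at the moment of the call.
- r.close_job(): hands the job in, once; it reports no verdict.
Trained networks look in the newest picture that a camera, given by its name, has taken for a name from the list of things; names that differ only in an ending like _2 or _b are one class to them, and where a whole thing is asked for, a point or a joint stands for the part that bears it (a point fixed in the world has none). Each returns a list of dicts, best first, with "conf" (0 to 1); they miss things now and then, are a little off and sometimes report something else, mostly with a low value. They report only what shows in the picture. A call takes as long as a camera call.
- r.boxes_of(camera, target): "at" ([x, y, z] in m, in the coordinates of the camera as it stood for that picture, good to about 4 mm: the middle of the surface that is visible of it).
- r.pinpoint(camera, target): "at" ([x, y, z] in m, in the coordinates of the camera as it stood for that picture, good to about 4 mm: a listed point, or the origin of a listed thing).
The state is a dict: "time_s": time; "joints": joint angles; "qd": joint speeds; "joint_torque": joint torques, N m; "tcp_pos": TCP position; "eef_rot": TCP orientation; "contact_force": force on the tool from outside, world axes, zero at the start; "moment": the same for the moment, N m; "gripper_width": finger opening in m.
Only numpy, scipy, OpenCV 4.12 (cv2) and the standard library are available. Lean on these libraries where they do the work, as an engineer would, in place of code of your own. Each camera call takes 0.05 s, during which the arm holds its last target. There are 200 camera calls.

### The job

The dial gauge stand has been knocked over on the bench. Tip it back up onto its base, then slide it across the bench, square to the brake disc, until the red tip of the gauge touches the flat braking ring and its spring plunger is pushed about half way in, and leave it standing there. Do not ram the disc, and leave the other things on the bench where they are.

Things in the scene. Friction and masses are not known exactly. Their poses are not given: they have to be found in the camera images.
- gauge_stand: Dial gauge on a magnetic stand (magnet off), 0.93 kg. Frame when standing: origin under the middle of its base, z up, x the way the gauge points. Grey base block 73 (x) by 60 (y) by 55 (z); round knob on its +x face, 9 proud. Post diameter 12 at x=-10, y=0, from z=55 to 145. Starts lying on its +y side, y axis down, post level, its top pointing away from the robot. Centre of mass x=8, y=-2, z=40.
- post_top (a point): Centre of the free top end of the post (stand frame -10, 0, 145). At the start it is 30 above the bench, with 24 free under the post. Round the post at z=103 to 127 is a black clamp 26 (x) by 24 (y), with a knob on its +y side out to y=26; an arm, diameter 10, runs from it along +x at y=0, z=115 to the gauge holder.
- tip_edge (a point): Middle of the base's lower +y edge (stand frame 0, 30, 0). At the start it lies on the bench; turned a quarter over this edge the stand is upright. Pushed up by the post it balances about 50 to 55 degrees from lying, then drops the rest onto its base by itself without falling over the other way. Friction with the bench about 0.6.
- base_back (a point): Middle of the base's flat back face, 60 wide by 55 high (stand frame -36.5, 0, 27.5), which looks to -x; pushing here, low down, slides the stand towards the disc.
- gauge (a point): Middle of the round gauge, diameter 59, 20 thick along y, white face to -y (stand frame 95, -30, 115). A holder block at x=85 to 105 joins it to the arm; its stem, diameter 10, runs along +x at y=-30, z=115 to x=144 and the plunger goes on to x=170.
- plunger_tip (a point): Foremost point of the plunger's red ball tip (diameter 8). With the plunger fully out it is at 170, -30, 115 in the stand's frame.
- plunger (a joint): How far the gauge's plunger is pushed in, in m: 0 fully out, 0.016 fully in; half way is 0.008. Spring: about 0.6 N at 0 and 1.2 N fully in, too weak to push the stand back.
- hub_stand: Blue fixed bench fixture with a wheel hub and a bright steel brake disc upright on edge, diameter 280; nothing turns. Origin on the bench straight below the middle of the braking face, which looks along -x of this frame, towards the gauge; z up. Base plate, 12 thick, x=-30 to 220, y=-100 to 100. The gauge meets the ring on its -y side, best with the tip at y=-103, 115 above the bench.
- disc_center (a point): Centre of the disc in the plane of its braking face (x=0 of hub_stand), 160 above the bench. The braking ring is flat from radius 85 to 140. Inside it a grey hat, radius 78, stands out 36 to -x, with hub nose and wheel studs out to 62 within radius 66.
- caliper: Brass-coloured brake caliper, about 100 by 190 by 84 high, 2.2 kg. Origin under its middle. Leave alone.
- brake_pad_a: Dark brake pad lying flat, 54 by 130 by 16. Origin under its middle. Leave alone.
- brake_pad_b: Dark brake pad lying flat, 54 by 130 by 16. Origin under its middle. Leave alone.
- fluid_bottle: Yellow bottle with black cap, diameter 68, 170 high, standing. Origin under its middle. Leave alone.
- wrench: Steel wrench lying flat, 200 long (along its x). Leave alone.
- socket: Steel socket, diameter 28, 50 high, standing. Origin under its middle. Leave alone.

How it is judged:
By the outcome, as a careful person would: the job done as asked, in the order asked, and still so for the second after the job is handed in, with the robot touching nothing.
It also fails if it takes over 66 s, if anything falls off the work surface, if the arm or the gripper's body presses on something with over 40 N, if the wrist force passes 120 N, or if a joint passes its speed limit or range.

## Working session

There is one attempt and no reset: what is moved stays moved. The work goes in short steps, Python scripts to look and compute and a tool call to move; the robot and the scene stay as the last step left them, time stands still between calls to the robot, and variables do not carry over. Pictures are saved under pics/ and viewed, about 8 in all and at most 12, crops included, and the job is handed in when it is done.

Besides the shell and the picture viewer there is one more tool, called after "Emit:" as name(argument=value, ...) on one line, values as JSON. send_rows: Moves the arm, as the interface text tells. Its arguments: {"type":"object","properties":{"motion":{"type":"array"},"gripper":{"type":"number"},"squeeze":{"type":"number"}},"required":["motion"]}

```bash
mkdir -p pics
cat > h.py <<'E'
from plant import r
import numpy as np, cv2
from scipy.spatial.transform import Rotation as R
def cal(n):
    c=r.get_calibration(n); o=c["orientation"]
    o=np.array(o,float)
    M=o if o.shape==(3,3) else R.from_euler('xyz',o,degrees=True).as_matrix()
    return c,M,np.array(c["origin"])
def w(n,p,c=None):
    c,M,o=c or cal(n); return M@np.array(p)+o
def pts(n,d,c=None):
    c,M,o=c or cal(n); f=d.shape[0]/2/np.tan(np.radians(c["fov_y"]/2))
    v,u=np.mgrid[:d.shape[0],:d.shape[1]]
    P=np.stack([(u-c["cx"])/f*d,(v-c["cy"])/f*d,d],-1)
    return P@M.T+o
def find(n,names,kind="pinpoint"):
    c=cal(n)
    for t in names:
        print(t,[(np.round(w(n,x["at"],c),3).tolist(),round(x["conf"],2)) for x in getattr(r,kind)(n,t)[:2]])
E
python3 - <<'E'
from h import *
for n in ["scene","top"]:
    p,d=r.capture(n); cv2.imwrite(f"pics/{n}1.png",p); np.save(f"{n}.npy",d)
    print(n,r.get_calibration(n))
    find(n,["gauge_stand","post_top","tip_edge","base_back","gauge","plunger_tip","hub_stand","disc_center","caliper","brake_pad_a","fluid_bottle","wrench","socket"])
s=r.get_state();print(s["tcp_pos"],s["eef_rot"],s["time_s"])
E
```

```text
scene {'fov_y': 47.97096789055579, 'cx': 285.48947411893965, 'cy': 208.5355009904385, 'origin': array([ 1.08327791, -0.33061053,  1.00413935]), 'orientation': array([-143.87453819,    0.59056004,   48.38684488])}
gauge_stand [([0.569, 0.007, 0.029], 0.62)]
post_top [([0.714, 0.015, 0.032], 0.82)]
tip_edge [([0.572, 0.006, -0.002], 0.74), ([0.754, 0.216, -0.003], 0.65)]
base_back [([0.596, 0.045, 0.032], 0.67), ([0.603, -0.309, -0.008], 0.38)]
gauge [([0.682, -0.089, 0.058], 0.62)]
plunger_tip [([0.685, -0.165, 0.057], 0.38)]
hub_stand [([0.602, -0.309, -0.004], 0.72)]
disc_center []
caliper [([0.458, 0.355, 0.002], 0.83)]
brake_pad_a [([0.594, 0.343, 0.003], 0.82), ([0.584, 0.507, 0.001], 0.68)]
fluid_bottle []
wrench [([0.582, 0.201, -0.002], 0.96)]
socket []
top {'fov_y': 49.49772101870923, 'cx': 281.6315034662348, 'cy': 207.40818961206045, 'origin': array([0.49441248, 0.0966792 , 1.31144709]), 'orientation': array([-1.74434497e+02, -8.56369646e-02, -9.03841013e+01])}
gauge_stand [([0.57, 0.012, 0.031], 0.57)]
post_top [([0.717, 0.017, 0.028], 0.88)]
tip_edge []
base_back [([0.598, 0.049, 0.027], 0.63), ([0.564, 0.01, -0.0], 0.24)]
gauge [([0.684, -0.087, 0.058], 0.58)]
plunger_tip []
hub_stand [([0.601, -0.304, 0.003], 0.55)]
disc_center [([0.595, -0.304, 0.159], 0.8), ([0.595, 0.346, -0.002], 0.21)]
caliper [([0.46, 0.361, -0.003], 0.83)]
brake_pad_a [([0.595, 0.348, -0.003], 0.85), ([0.586, 0.508, -0.002], 0.85)]
fluid_bottle [([0.726, 0.311, -0.001], 0.8)]
wrench [([0.582, 0.206, -0.0], 0.9), ([0.716, 0.021, 0.027], 0.29)]
socket [([0.715, 0.018, 0.029], 0.64), ([0.753, 0.221, 0.0], 0.43)]
[ 0.1960943  -0.64586502  0.22658416] [-1.79998454e+02 -7.97362037e-04 -1.63108188e+02] 1.4
```

```bash
python3 -c "
import cv2,numpy as np
"; ls pics
```

```text
scene1.png
top1.png
```

View pics/scene1.png

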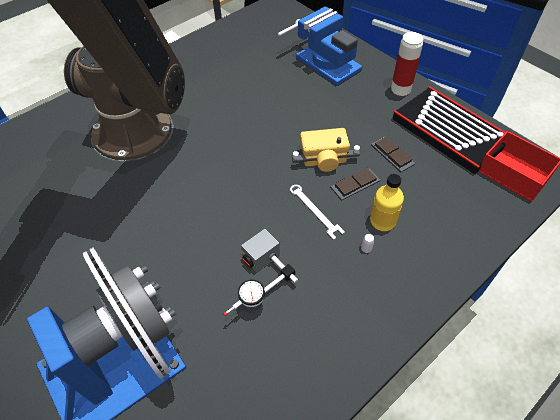

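View pics/top1.png

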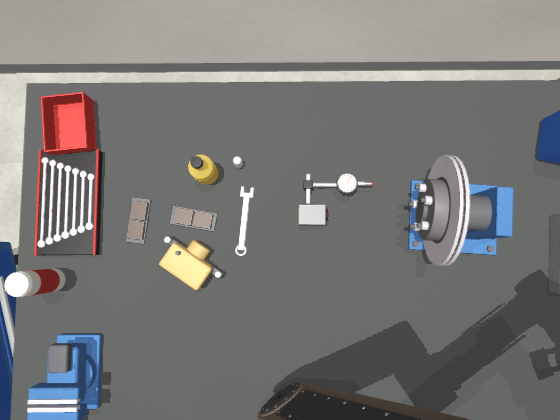

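The stand lies with its post along +x and the gauge pointing to −y towards the disc. In the top picture the base is at about (312,215), the post end at (308,180), the gauge at (347,184) and the disc at about (440,210). The networks agree with this. Next I'll measure the disc plane and the stand's yaw from depth.

Run:
```python
from h import *
for n in ["scene","top"]:
    P=pts(n,np.load(n+".npy")).reshape(-1,3)
    C=np.array([0.6,-0.306,0.16])
    d=P-C; rr=np.hypot(d[:,0],d[:,2])
    m=(rr>.09)&(rr<.137)&(abs(d[:,1])<.02)&(P[:,2]>.06)
    Q=P[m]
    if len(Q)>30:
        # robust front-face fit y=a+b x+c z
        k=np.ones(len(Q),bool)
        for _ in range(8):
            A=np.c_[np.ones(len(Q)),Q[:,0]-.6,Q[:,2]-.16]
            s=np.linalg.lstsq(A[k],Q[k,1],rcond=None)[0]; e=Q[:,1]-A@s; k=abs(e)<.003
        print(n,"disc",len(Q),k.sum(),s, np.degrees(np.arctan(s[1])),Q[k].min(0),Q[k].max(0))
    # rim: disc extent in x
    m=(abs(P[:,1]+.306)<.03)&(P[:,2]>.05)&(rr<.16)
    print("rim x",np.percentile(P[m][:,0],[0.5,99.5]),"z",np.percentile(P[m][:,2],[99.5]))
    # base top face of lying stand (height ~0.06)
    m=(abs(P[:,2]-.06)<.006)&(P[:,0]>.54)&(P[:,0]<.64)&(P[:,1]>-.05)&(P[:,1]<.07)
    B=P[m]; rc=cv2.minAreaRect((B[:,:2]*1000).astype(np.float32)); print("base",len(B),rc,B[:,2].mean())
    m=(P[:,2]>.028)&(P[:,2]<.05)&(P[:,0]>.625)&(P[:,0]<.73)&(P[:,1]>0)&(P[:,1]<.035)
    B=P[m]; print("post",len(B),B.min(0),B.max(0),[ (round(x,3),np.round(B[abs(B[:,0]-x)<.006].mean(0),4)) for x in (.635,.645,.655,.71)])
```

```text
scene disc 720 447 [-0.30948302 -0.08517414 -0.0636261 ] -4.868368888586205 [ 0.46481084 -0.32598527  0.06370981] [ 0.73680952 -0.29608362  0.29644301]
rim x [0.49429978 0.73609832] z [0.30059247]
base 650 ((597.75048828125, 6.788837432861328), (73.12787628173828, 55.4694938659668), 89.6253433227539) 0.05956045757917119
post 287 [6.25062375e-01 3.66000748e-04 2.81192305e-02] [0.7154029  0.0349583  0.04904637] [(0.635, array([0.634 , 0.0159, 0.0349])), (0.645, array([0.645 , 0.0156, 0.0342])), (0.655, array([0.6551, 0.0159, 0.0341])), (0.71, array([0.71  , 0.0143, 0.033 ]))]
top disc 1730 1456 [-0.30307933 -0.0751511  -0.00054278] -4.297762292483849 [ 0.4635731  -0.3148348   0.06108113] [ 0.73557155 -0.29148083  0.29684065]
rim x [0.46180024 0.7311472 ] z [0.30107756]
base 512 ((596.2971801757812, 11.669824600219727), (69.44054412841797, 53.39568328857422), 89.45421600341797) 0.05966051945886703
post 181 [0.62736812 0.00157516 0.02940836] [0.71409359 0.03290028 0.04776726] [(0.635, array([0.6351, 0.0209, 0.0348])), (0.645, array([0.645 , 0.0207, 0.0343])), (0.655, array([0.6551, 0.0206, 0.0332])), (0.71, array([0.7094, 0.0199, 0.034 ]))]
```

Emit:
send_rows(motion=[{"travel": [0,0,-0.04],"spin": 5},{"travel": [0,0,-0.04],"spin": 5},{"travel": [0,0,-0.04],"spin": 5},{"travel": [0,0,-0.03],"spin": 2}], gripper=0.0, squeeze=15)

```text
time_s: 1.73
tcp_pos: [0.1947, -0.6424, 0.3716]
eef_rot: [179.1, -0.5, 179.2]
contact_force: [-0.4, -0.4, 1.7]
gripper_width: 0.0665
```

Emit:
send_rows(motion=[{"travel": [-0.0245,0.0314,0],"spin": 0},{"travel": [-0.0245,0.0314,0],"spin": 0},{"travel": [-0.0245,0.0314,0],"spin": 0},{"travel": [-0.0245,0.0314,0],"spin": 0},{"travel": [-0.0245,0.0314,0],"spin": 0}])

```text
time_s: 2.15
tcp_pos: [0.3198, -0.4908, 0.381]
eef_rot: [179.8, -0.2, 178.3]
contact_force: [1.9, -0.0, 0.5]
gripper_width: 0.0443
```

Emit:
send_rows(motion=[{"travel": [-0.0245,0.0314,0],"spin": 0},{"travel": [-0.0245,0.0314,0],"spin": 0},{"travel": [-0.0245,0.0314,0],"spin": 0},{"travel": [-0.0245,0.0314,0],"spin": 0},{"travel": [-0.0245,0.0314,0],"spin": 0}])

```text
time_s: 2.57
tcp_pos: [0.4508, -0.329, 0.3833]
eef_rot: [179.9, 0.1, 178.2]
contact_force: [0.4, -0.5, 0.1]
gripper_width: 0.0437
```

Emit:
send_rows(motion=[{"travel": [-0.0245,0.0314,0],"spin": 0},{"travel": [-0.0245,0.0314,0],"spin": 0},{"travel": [-0.0245,0.0314,0],"spin": 0},{"travel": [-0.0245,0.0314,0],"spin": 0},{"travel": [-0.0245,0.0314,0],"spin": 0}])

```text
time_s: 2.98
tcp_pos: [0.5817, -0.1668, 0.3865]
eef_rot: [179.9, 0.3, 178.3]
contact_force: [0.4, -1.1, 0.1]
gripper_width: 0.0437
```

Emit:
send_rows(motion=[{"travel": [-0.0245,0.0314,0],"spin": 0},{"travel": [-0.0245,0.0314,0],"spin": 0},{"travel": [-0.0245,0.0314,0],"spin": 0},{"travel": [-0.0245,0.0314,0],"spin": 0}])

```text
time_s: 3.32
tcp_pos: [0.6864, -0.0372, 0.3891]
eef_rot: [179.9, 0.5, 178.4]
contact_force: [0.7, -0.6, 0.6]
gripper_width: 0.0437
```

Emit:
send_rows(motion=[{"travel": [-0.011,0.025,0.02],"spin": -0.6},{"travel": [-0.011,0.028,0.02],"spin": -0.5},{"travel": [0,0,0.04],"spin": 0},{"travel": [0,0,0.04],"spin": 0},{"travel": [0,0,0.03],"spin": 0}])

```text
time_s: 3.73
tcp_pos: [0.7208, 0.0279, 0.2397]
eef_rot: [179.8, 1.2, 180.0]
contact_force: [-0.2, -0.6, -1.1]
gripper_width: 0.044
```

Emit:
send_rows(motion=[{"travel": [0,0,0.03],"spin": 0},{"travel": [0,0,0.02],"spin": 0},{"travel": [0,0,0],"spin": 0}])

```text
time_s: 3.98
tcp_pos: [0.7178, 0.0289, 0.1784]
eef_rot: [179.9, 0.6, -180.0]
contact_force: [-0.4, -0.7, -1.6]
gripper_width: 0.0441
```

Run:
```python
from h import *
c=cal("wrist"); p,d=r.capture("wrist"); cv2.imwrite("pics/w1.png",p)
find("wrist",["post_top","gauge_stand","gauge","base_back"])
P=pts("wrist",d,c).reshape(-1,3)
m=(P[:,2]>.028)&(P[:,2]<.05)&(P[:,0]>.63)&(P[:,0]<.73)&(P[:,1]>-0.01)&(P[:,1]<.045)
B=P[m]
for x in (.635,.65,.66,.705,.71):
    b=B[abs(B[:,0]-x)<.003]
    if len(b): print(x,len(b),b[:,1].min(),b[:,1].max(),np.median(b[:,2]))
print(B.max(0)); s=r.get_state(); print(s["tcp_pos"],s["eef_rot"])
```

```text
post_top [([0.573, 0.008, 0.027], 0.64), ([0.716, 0.017, 0.034], 0.55)]
gauge_stand [([0.575, 0.005, 0.03], 0.88)]
gauge [([0.679, -0.085, 0.063], 0.67)]
base_back [([0.595, 0.04, 0.033], 0.93)]
0.635 111 0.012188051547687134 0.023084061619011984 0.0352488952375371
0.65 106 0.011936233891707046 0.02298928701713358 0.03531194595393172
0.66 105 0.011754114494939946 0.022936824300745888 0.0352123144515164
0.705 85 0.010921217134728937 0.021852298872701032 0.035112818280784
0.71 85 0.01088991879888495 0.021794099740736397 0.03519345508841221
[0.71290897 0.02979671 0.04399929]
[0.72166244 0.02897225 0.18664199] [ 179.77576983    1.23293901 -179.95265913]
```

View pics/w1.png

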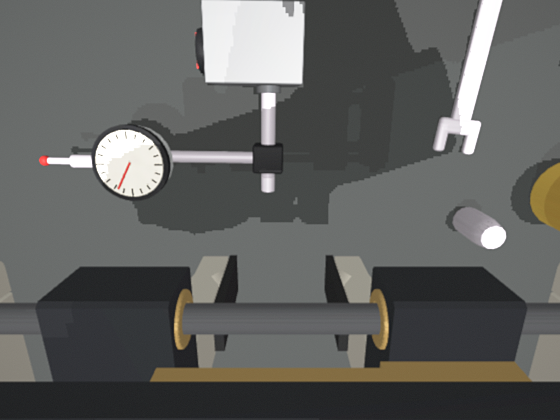

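Emit:
send_rows(motion=[{"travel": [0.009,-0.0125,0.02],"spin": 0},{"travel": [0,0,0.035],"spin": 0.5},{"travel": [0,0,0.03],"spin": 0},{"travel": [0,0,0],"spin": 0}])

```text
time_s: 4.57
tcp_pos: [0.7214, 0.0173, 0.1119]
eef_rot: [179.5, 2.4, 179.5]
contact_force: [-1.5, -0.5, -2.2]
gripper_width: 0.044
```

```bash
python3 -c "
from h import *
s=r.get_state(); print(s['tcp_pos'],s['eef_rot'],s['time_s'],s['contact_force'])"
```

```text
[0.7213632  0.01731405 0.11190407] [179.51078138   2.38759924 179.54102664] 4.5667 [-1.54938188 -0.51456383 -2.22450274]
```

Emit:
send_rows(motion=[{"travel": [0.012,0,0.0],"spin": 0},{"travel": [0.004,0,0.02],"spin": 0},{"travel": [0,0,0.02],"spin": 0},{"travel": [0,0,0.02],"spin": 0},{"travel": [0,0,0],"spin": 0}])

```text
time_s: 4.98
tcp_pos: [0.7155, 0.0187, 0.0649]
eef_rot: [179.4, 3.4, 179.6]
contact_force: [-1.6, -0.0, -1.4]
gripper_width: 0.0439
```

Emit:
send_rows(motion=[{"travel": [0.008,-0.001,0.0],"spin": 0},{"travel": [0,0,0.0],"spin": 0},{"travel": [0,0,0.0],"spin": 0}])

```text
time_s: 5.23
tcp_pos: [0.7105, 0.0181, 0.0717]
eef_rot: [179.3, 3.8, 179.7]
contact_force: [1.3, 0.9, 0.6]
gripper_width: 0.044
```

```bash
python3 -c "
from h import *
s=r.get_state(); print(s['tcp_pos'],s['eef_rot'],s['time_s'],s['joints'],s['qd'])"
```

```text
[0.71050468 0.0181392  0.07169758] [179.34372471   3.82125376 179.66987577] 5.2333 [  17.41497207   28.53487892   -8.67447372    0.71427709  -48.95328297
 -108.17420812] [ 0.16443675 -2.09187664 -0.0403992  -0.11862929 -1.04809895 -0.09634227]
```

Emit:
send_rows(motion=[{"travel": [0,0,0.0],"spin": 0},{"travel": [0,0,0.0],"spin": 0},{"travel": [0,0,0.0],"spin": 0},{"travel": [0,0,0.0],"spin": 0}])

```text
time_s: 5.57
tcp_pos: [0.7129, 0.0186, 0.0774]
eef_rot: [179.3, 4.2, 179.7]
contact_force: [0.4, 0.9, -0.5]
gripper_width: 0.0441
```

Emit:
send_rows(motion=[{"travel": [0.006,-0.002,0.025],"spin": 0},{"travel": [0.006,0,0.025],"spin": 0},{"travel": [0.0,0,0.01],"spin": 0}])

```text
time_s: 5.82
tcp_pos: [0.7091, 0.0182, 0.0204]
eef_rot: [179.1, 4.8, 179.7]
contact_force: [-0.6, -0.4, -0.7]
gripper_width: 0.0437
```

Emit:
send_rows(motion=[{"travel": [0,0,0.0],"spin": 0},{"travel": [0,0,0.001],"spin": 0},{"travel": [0,0,0.001],"spin": 0}], gripper=-1, squeeze=15)

```text
time_s: 6.07
tcp_pos: [0.7086, 0.0178, 0.0165]
eef_rot: [179.2, 4.5, 179.8]
contact_force: [0.9, 0.2, -0.9]
gripper_width: 0.029
```

Emit:
send_rows(motion=[{"travel": [0,0,-0.006],"spin": 0},{"travel": [0,0,-0.001],"spin": 0},{"travel": [0,0,0.0],"spin": 0}])

```text
time_s: 6.32
tcp_pos: [0.7093, 0.0179, 0.0262]
eef_rot: [179.2, 4.6, 179.8]
contact_force: [-2.2, 0.3, -4.3]
gripper_width: 0.0111
```

Emit:
send_rows(motion=[{"travel": [0.004,0,-0.018],"spin": 0},{"travel": [0.0067,0,-0.018],"spin": 0}])

```text
time_s: 6.48
tcp_pos: [0.6957, 0.0175, 0.0594]
eef_rot: [179.2, 4.5, 179.7]
contact_force: [2.2, 0.0, -1.6]
gripper_width: 0.0109
```

Run:
```python
from h import *
c=cal("wrist"); p,d=r.capture("wrist"); q,_=r.capture("scene")
cv2.imwrite("pics/m2.png",np.hstack([cv2.resize(p,(400,300)),cv2.resize(q[170:380,180:460],(400,300))]))
s=r.get_state(); print(s["tcp_pos"],s["eef_rot"],s["contact_force"],s["gripper_width"],s["time_s"])
```

```text
[0.69555598 0.01765657 0.06182059] [179.18760575   4.65589137 179.74091774] [ 1.95220281e+00  2.43191520e-03 -2.45527108e+00] 0.011083001920177216 6.5833
```

View pics/m2.png

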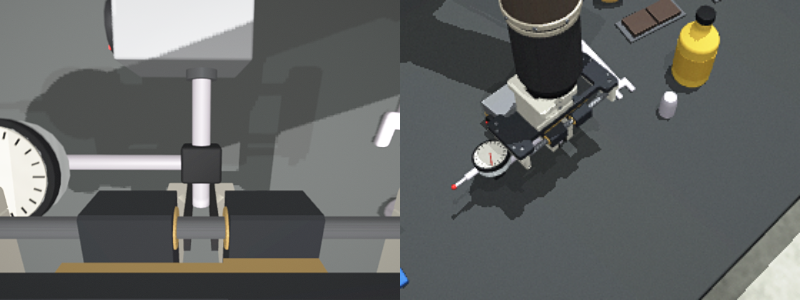

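Emit:
send_rows(motion=[{"travel": [0.0093,0,-0.0165],"spin": 0},{"travel": [0.0116,0,-0.015],"spin": 0},{"travel": [0.0137,0,-0.013],"spin": 0}])

```text
time_s: 6.83
tcp_pos: [0.6605, 0.0179, 0.1028]
eef_rot: [179.1, 4.9, 179.8]
contact_force: [1.9, 0.5, -0.3]
gripper_width: 0.0111
```

Emit:
send_rows(motion=[{"travel": [0.0145,0,-0.0117],"spin": 0},{"travel": [0.0164,0,-0.0095],"spin": 0},{"travel": [0.0175,0,-0.0072],"spin": 0}])

```text
time_s: 7.08
tcp_pos: [0.6119, 0.0184, 0.1298]
eef_rot: [179.1, 5.3, 179.8]
contact_force: [1.0, 0.3, 0.7]
gripper_width: 0.0113
```

Emit:
send_rows(motion=[{"travel": [0.0175,0,-0.0045],"spin": 0},{"travel": [0.0185,0,-0.002],"spin": 0},{"travel": [0.018,0,0.0005],"spin": 0}])

```text
time_s: 7.33
tcp_pos: [0.5608, 0.0194, 0.136]
eef_rot: [178.9, 6.0, 179.9]
contact_force: [-0.9, -0.7, 8.7]
gripper_width: 0.0109
```

Emit:
send_rows(motion=[{"travel": [0.015,0,-0.002],"spin": 0},{"travel": [0.006,0,-0.0005],"spin": 0},{"travel": [0,0,0],"spin": 0}])

```text
time_s: 7.58
tcp_pos: [0.5361, 0.0195, 0.1362]
eef_rot: [178.8, 6.1, 179.9]
contact_force: [1.2, 2.2, -5.3]
gripper_width: 0.011
```

Run:
```python
from h import *
s=r.get_state(); print(s["tcp_pos"],s["eef_rot"],s["contact_force"],s["gripper_width"],s["time_s"])
c=cal("wrist"); p,d=r.capture("wrist"); q,e=r.capture("scene")
cv2.imwrite("pics/m3.png",np.hstack([cv2.resize(p,(400,300)),cv2.resize(q[130:340,150:430],(400,300))]))
find("scene",["gauge_stand","gauge","base_back","plunger_tip"])
```

```text
[0.5360554  0.01951306 0.13621691] [178.79155657   6.11422837 179.85292091] [ 1.19522084  2.21020379 -5.33043692] 0.011032278075567704 7.5833
gauge_stand [([0.536, 0.011, 0.0], 0.56)]
gauge [([0.505, -0.086, 0.112], 0.74)]
base_back [([0.534, 0.051, 0.032], 0.69), ([0.459, 0.358, 0.002], 0.35)]
plunger_tip [([0.508, -0.16, 0.106], 0.51)]
```

View pics/m3.png

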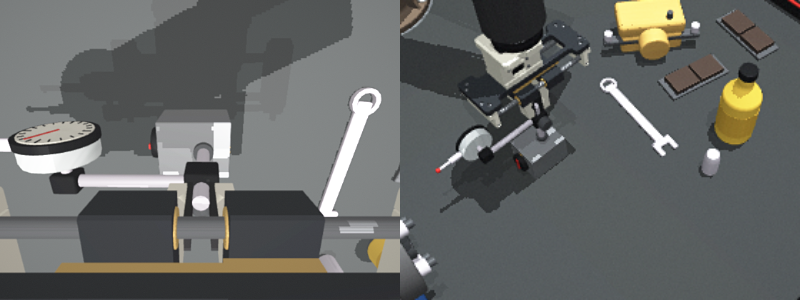

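Emit:
send_rows(motion=[{"travel": [0,0,0.002],"spin": 0},{"travel": [0,0,0.002],"spin": 0},{"travel": [0,0,0.001],"spin": 0}])

```text
time_s: 8.13
tcp_pos: [0.545, 0.0221, 0.1358]
eef_rot: [178.7, 6.7, 179.9]
contact_force: [-2.7, 2.6, 1.8]
gripper_width: 0.0115
```

Emit:
send_rows(motion=[{"travel": [0,0,0],"spin": 0},{"travel": [0,0,0.001],"spin": 0},{"travel": [0,0,0.001],"spin": 0}], gripper=-0.4)

```text
time_s: 8.38
tcp_pos: [0.5465, 0.0223, 0.1343]
eef_rot: [178.7, 6.8, 180.0]
contact_force: [-1.3, -1.1, -0.1]
gripper_width: 0.0242
```

Run:
```python
from h import *
s=r.get_state(); print(s["tcp_pos"],s["eef_rot"],s["contact_force"],s["gripper_width"],s["time_s"])
c=cal("wrist"); p,d=r.capture("wrist"); P=pts("wrist",d,c)
t,e=r.capture("top"); q,f=r.capture("scene")
for n in ("wrist","top","scene"): find(n,["gauge_stand","post_top","gauge","base_back","plunger_tip","disc_center","hub_stand"])
for n,X in (("wrist",P),("top",pts("top",e)),("scene",pts("scene",f))):
    X=X.reshape(-1,3)
    m=(abs(X[:,2]-.055)<.005)&(abs(X[:,0]-.54)<.06)&(abs(X[:,1])<.07); B=X[m]
    print(n,m.sum(), cv2.minAreaRect((B[:,:2]*1000).astype(np.float32)) if m.sum()>10 else "", B[:,2].mean())
cv2.imwrite("pics/w4.png",p)
np.save("t4.npy",e);np.save("s4.npy",f);np.save("w4.npy",P); cv2.imwrite("pics/s4.png",q);cv2.imwrite("pics/t4.png",t)
```

```text
[0.54648642 0.02232749 0.13428447] [178.68969031   6.76138586 179.95750092] [-1.3352425  -1.07831219 -0.0842532 ] 0.024150845075631037 8.3833
gauge_stand [([0.542, 0.015, -0.004], 0.91)]
post_top [([0.54, 0.026, 0.142], 0.93)]
gauge [([0.501, -0.076, 0.115], 0.66)]
base_back [([0.537, 0.049, 0.029], 0.77)]
plunger_tip []
disc_center []
hub_stand []
gauge_stand []
post_top [([0.595, 0.345, -0.005], 0.73)]
gauge []
base_back []
plunger_tip [([0.586, 0.207, -0.001], 0.74), ([0.504, -0.149, 0.115], 0.44)]
disc_center [([0.596, -0.303, 0.159], 0.68)]
hub_stand [([0.602, -0.302, 0.003], 0.95)]
gauge_stand [([0.537, 0.013, 0.002], 0.7)]
post_top [([0.54, 0.025, 0.149], 0.67)]
gauge [([0.507, -0.08, 0.114], 0.78), ([0.603, -0.307, -0.005], 0.39)]
base_back [([0.537, 0.05, 0.028], 0.6)]
plunger_tip [([0.506, -0.153, 0.112], 0.53)]
disc_center []
hub_stand [([0.601, -0.308, -0.008], 0.87), ([0.594, 0.346, 0.003], 0.4)]
wrist 6420 ((538.1051025390625, 16.353239059448242), (73.20181274414062, 59.7166862487793), 88.40340423583984) 0.055102570490879965
top 0  nan
scene 544 ((540.4453125, 14.760923385620117), (65.69202423095703, 73.51728820800781), 1.0263257026672363) 0.05459180943839778<stdin>:9: RuntimeWarning: Mean of empty slice.
  ret = ret.dtype.type(ret / rcount)
```

Emit:
send_rows(motion=[{"travel": [0.008,0.003,0.001],"spin": 0},{"travel": [0,0,0.001],"spin": 0}])

```text
time_s: 9.75
tcp_pos: [0.5381, 0.0256, 0.1313]
eef_rot: [178.7, 6.8, 179.9]
contact_force: [-0.1, 1.2, -0.3]
gripper_width: 0.0264
```

Emit:
send_rows(motion=[{"travel": [0,0,0.001],"spin": 0},{"travel": [0,0,0.001],"spin": 0},{"travel": [0,0,0.001],"spin": 0}], gripper=-1, squeeze=45)

```text
time_s: 10.0
tcp_pos: [0.5381, 0.0262, 0.1284]
eef_rot: [178.6, 6.8, 180.0]
contact_force: [-2.1, 4.1, 10.3]
gripper_width: 0.0116
```

Emit:
send_rows(motion=[{"travel": [0,0,-0.001],"spin": 1.5},{"travel": [0,-0.006,0.0005],"spin": 1.5},{"travel": [0,-0.01,0.0005],"spin": 0}])

```text
time_s: 10.25
tcp_pos: [0.543, 0.0141, 0.1318]
eef_rot: [178.0, 7.4, 177.0]
contact_force: [-7.9, 14.0, 28.9]
gripper_width: 0.0106
```

Emit:
send_rows(motion=[{"travel": [0,0,0],"spin": 0}])

```text
time_s: 10.33
tcp_pos: [0.5432, 0.0141, 0.1323]
eef_rot: [177.9, 7.4, 176.9]
contact_force: [-0.4, -2.3, -10.3]
gripper_width: 0.0103
```

```bash
cat > look.py <<'E'
from h import *
import sys
s=r.get_state(); print(s["tcp_pos"],s["eef_rot"],s["contact_force"],s["gripper_width"],s["time_s"])
c=cal("wrist"); p,d=r.capture("wrist"); X=pts("wrist",d,c).reshape(-1,3)
cv2.imwrite(f"pics/{sys.argv[1]}.png",p)
o=s["tcp_pos"]
m=(abs(X[:,2]-.055)<.009)&(abs(X[:,0]-.54)<.055)&(abs(X[:,1]-o[1]+.01)<.06); B=X[m]
k=np.ones(len(B),bool)
for _ in range(5):
    A=np.c_[np.ones(len(B)),B[:,0]-.54,B[:,1]-o[1]]; q=np.linalg.lstsq(A[k],B[k,2],rcond=None)[0]; k=abs(B[:,2]-A@q)<.002
print("base top z,tilt deg (dz/dx,dz/dy)",q[0],np.degrees(q[1:]))
rc=cv2.minAreaRect((B[k][:,:2]*1000).astype(np.float32)); print(k.sum(),rc)
find("wrist",["gauge_stand","plunger_tip","gauge"])
E
python3 look.py w5
```

```text
[0.54319649 0.01411282 0.13228721] [177.86385552   7.41923982 176.91301199] [ -0.42355974  -2.34921157 -10.3045669 ] 0.010281903603511708 10.3333
base top z,tilt deg (dz/dx,dz/dy) 0.05900832873412945 [1.07545865 1.90602941]
6515 ((544.754638671875, 5.977256774902344), (72.99742126464844, 60.52853775024414), 85.69766235351562)
gauge_stand [([0.549, 0.003, 0.001], 0.97)]
plunger_tip []
gauge [([0.502, -0.087, 0.113], 0.82)]
```

Emit:
send_rows(motion=[{"travel": [0,0,0.003],"spin": 0},{"travel": [0,-0.008,0.001],"spin": 0},{"travel": [0,-0.012,0.001],"spin": 0},{"travel": [0,-0.012,0.001],"spin": 0}])

```text
time_s: 10.87
tcp_pos: [0.5565, -0.009, 0.1367]
eef_rot: [177.3, 9.1, 177.3]
contact_force: [-6.9, 12.3, 19.0]
gripper_width: 0.0112
```

```bash
python3 look.py w6
```

```text
[ 0.55645085 -0.00896469  0.13666717] [177.2603344    9.06424958 177.32872551] [-6.91388502 12.3334063  18.96642732] 0.011175848091119923 10.8667
base top z,tilt deg (dz/dx,dz/dy) 0.0601701013173638 [-2.10919206  6.19059545]
3054 ((549.84521484375, -1.9938278198242188), (72.34342956542969, 60.33037567138672), 85.9881591796875)
gauge_stand [([0.551, 0.006, 0.005], 0.98)]
plunger_tip []
gauge [([0.516, -0.106, 0.105], 0.69)]
```

Emit:
send_rows(motion=[{"travel": [0,0.004,-0.002],"spin": 0}], squeeze=10)

```text
time_s: 11.15
tcp_pos: [0.5555, -0.0055, 0.1389]
eef_rot: [177.3, 9.0, 177.2]
contact_force: [-1.5, -0.1, -10.3]
gripper_width: 0.0116
```

Emit:
send_rows(motion=[{"travel": [0,0.003,0],"spin": 0},{"travel": [0,0,0],"spin": 0}], gripper=-0.5)

```text
time_s: 11.32
tcp_pos: [0.556, -0.0016, 0.1396]
eef_rot: [177.3, 9.1, 177.3]
contact_force: [0.5, 0.5, -2.0]
gripper_width: 0.0193
```

```bash
python3 look.py w7
```

```text
[ 0.55600336 -0.00164017  0.13959567] [177.25407578   9.06388303 177.25979301] [ 0.54884502  0.51613691 -2.03308716] 0.01925506485993113 11.3167
base top z,tilt deg (dz/dx,dz/dy) 0.057208922861794784 [0.14956072 3.5216588 ]
6246 ((554.0885009765625, -3.1138687133789062), (72.91026306152344, 60.732643127441406), 88.70930480957031)
gauge_stand [([0.558, 0.0, 0.002], 0.89)]
plunger_tip []
gauge [([0.519, -0.1, 0.111], 0.71)]
```

View pics/w7.png

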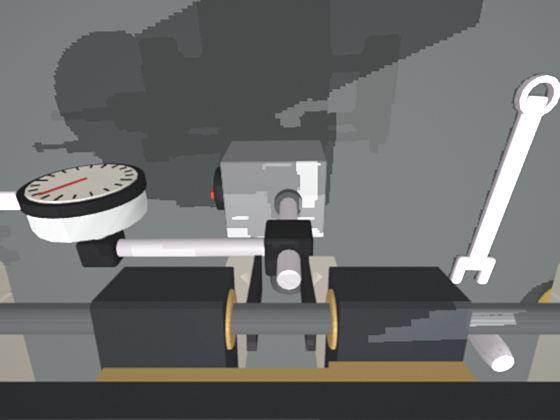

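Emit:
send_rows(motion=[{"travel": [0,0.0,0],"spin": 0},{"travel": [0,0,0.002],"spin": 0}], gripper=-0.3)

```text
time_s: 11.68
tcp_pos: [0.5567, -0.0022, 0.1374]
eef_rot: [177.3, 9.1, 177.3]
contact_force: [-1.6, 3.5, 2.5]
gripper_width: 0.0286
```

```bash
python3 look.py w8; sleep 0; python3 -c "
from h import *
r.capture('scene'); s=r.get_state(); print(s['tcp_pos'],s['eef_rot'],s['time_s'])"
```

```text
[ 0.55667395 -0.00219087  0.1374187 ] [177.27641368   9.06562779 177.25270232] [-1.61674066  3.46458964  2.45811409] 0.028631153685667602 11.6833
base top z,tilt deg (dz/dx,dz/dy) 0.05618124863375816 [0.00298812 1.86682481]
6300 ((553.9951171875, -1.5064125061035156), (72.93751525878906, 60.400997161865234), 88.62008666992188)
gauge_stand [([0.557, -0.003, -0.003], 0.86), ([0.552, 0.008, 0.146], 0.44)]
plunger_tip []
gauge [([0.518, -0.098, 0.111], 0.96)]
[ 0.55628321 -0.00225094  0.13700301] [177.28528096   9.01577266 177.24277704] 11.9333
```

Emit:
send_rows(motion=[{"travel": [0.002,0.007,0],"spin": 0},{"travel": [0,0.002,0.0],"spin": 0}])

```text
time_s: 12.1
tcp_pos: [0.5544, 0.0065, 0.137]
eef_rot: [177.3, 9.0, 177.2]
contact_force: [-1.2, 1.4, -0.0]
gripper_width: 0.0308
```

```bash
python3 look.py w9
```

```text
[0.55439575 0.00653768 0.13695171] [177.32130506   8.98377647 177.17478114] [-1.17015547  1.3543809  -0.00311457] 0.030804480565318555 12.1
base top z,tilt deg (dz/dx,dz/dy) 0.055100505909727426 [-0.00245601 -0.06528041]
6232 ((553.9364013671875, 0.260223388671875), (73.10604858398438, 60.364131927490234), 88.68682098388672)
gauge_stand [([0.558, -0.001, -0.004], 0.74)]
plunger_tip []
gauge [([0.52, -0.091, 0.114], 0.77)]
```

Emit:
send_rows(motion=[{"travel": [0,0.0035,0],"spin": 0},{"travel": [0,0,0.001],"spin": 0},{"travel": [0,0,0.001],"spin": 0},{"travel": [0,0,0.0015],"spin": 0},{"travel": [0,0,0.0015],"spin": 0}], gripper=-1, squeeze=30)

```text
time_s: 12.72
tcp_pos: [0.5577, 0.0111, 0.1346]
eef_rot: [177.3, 9.3, 177.3]
contact_force: [-6.0, 0.0, 19.5]
gripper_width: 0.0107
```

Emit:
send_rows(motion=[{"travel": [0,0,0.001],"spin": 0},{"travel": [0,0,0.001],"spin": 0},{"travel": [0,0,0.001],"spin": 0}])

```text
time_s: 12.97
tcp_pos: [0.56, 0.0109, 0.1351]
eef_rot: [177.3, 9.5, 177.4]
contact_force: [-3.7, -0.4, 9.4]
gripper_width: 0.0102
```

```bash
python3 look.py w10
```

```text
[0.55998956 0.01093521 0.13513941] [177.27556986   9.54485588 177.36921236] [-3.70868587 -0.3807335   9.37241391] 0.010247148033155967 12.9667
base top z,tilt deg (dz/dx,dz/dy) 0.056419125395734224 [-1.73721687 -0.01001117]
6511 ((555.6340942382812, 0.3012504577636719), (73.1858901977539, 60.610137939453125), 88.94450378417969)
gauge_stand [([0.559, -0.0, -0.003], 0.91)]
plunger_tip []
gauge [([0.523, -0.092, 0.115], 0.89)]
```

Emit:
send_rows(motion=[{"travel": [0.005,0,-0.001],"spin": 0},{"travel": [0,0,0],"spin": 0}], squeeze=50)

```text
time_s: 13.33
tcp_pos: [0.5545, 0.0111, 0.1351]
eef_rot: [177.3, 9.5, 177.3]
contact_force: [1.6, 0.8, -1.5]
gripper_width: 0.0099
```

Emit:
send_rows(motion=[{"travel": [0.001,-0.015,-0.002],"spin": 1},{"travel": [0.002,-0.025,-0.002],"spin": 1},{"travel": [0.002,-0.025,-0.0015],"spin": 1}])

```text
time_s: 13.58
tcp_pos: [0.5541, -0.0476, 0.1425]
eef_rot: [176.3, 10.5, 174.6]
contact_force: [1.1, 6.3, -5.5]
gripper_width: 0.0103
```

```bash
python3 look.py w11
```

```text
[ 0.55407546 -0.04755522  0.14254989] [176.25816498  10.46477676 174.6063834 ] [ 1.07964554  6.2609747  -5.49314716] 0.010299786319555006 13.5833
base top z,tilt deg (dz/dx,dz/dy) 0.05520170971200045 [ 1.4217978 22.5074752]
2953 ((553.6278076171875, -40.17262649536133), (36.689422607421875, 60.490604400634766), 88.0013656616211)
gauge_stand [([0.56, -0.01, 0.014], 0.89)]
plunger_tip [([0.519, -0.207, 0.054], 0.62), ([0.553, 0.011, 0.054], 0.47)]
gauge [([0.516, -0.135, 0.082], 0.78)]
```

Emit:
send_rows(motion=[{"travel": [0,0.015,0.001],"spin": 0},{"travel": [0,0.015,0.002],"spin": 0},{"travel": [0,0.01,0.002],"spin": 0}], squeeze=20)

```text
time_s: 14.03
tcp_pos: [0.5581, -0.0096, 0.1408]
eef_rot: [176.3, 10.5, 174.2]
contact_force: [-1.5, 0.0, -1.4]
gripper_width: 0.0106
```

```bash
python3 look.py w12
python3 - <<'E'
from h import *
q,_=r.capture("scene"); t,_=r.capture("top")
cv2.imwrite("pics/m12.png",np.hstack([cv2.resize(cv2.imread("pics/w12.png"),(400,300)),cv2.resize(q[130:340,150:430],(400,300))]))
E
```

```text
[ 0.55813154 -0.00962284  0.14076464] [176.29833769  10.4848073  174.24148442] [-1.49227248e+00  6.51907659e-04 -1.43958425e+00] 0.010619081736897287 14.0333
base top z,tilt deg (dz/dx,dz/dy) 0.058585625598523434 [-0.65049173  4.94468931]
6311 ((555.269287109375, -12.797134399414062), (72.6670913696289, 60.45941162109375), 87.77991485595703)
gauge_stand [([0.562, -0.011, -0.0], 0.67)]
plunger_tip []
gauge []
```

View pics/m12.png

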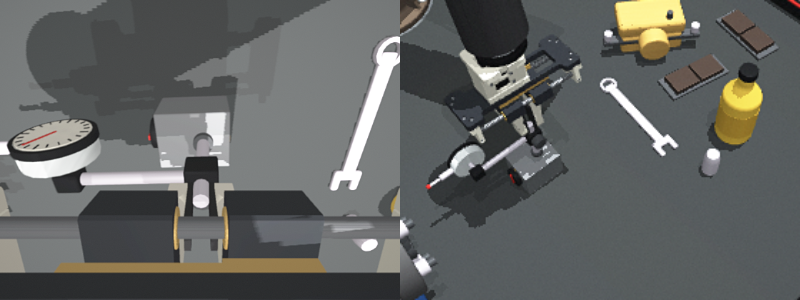

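Emit:
send_rows(motion=[{"travel": [0.002,0.008,0],"spin": 0},{"travel": [0,0.004,0],"spin": 0}], squeeze=10)

```text
time_s: 14.5
tcp_pos: [0.5554, 0.0005, 0.1394]
eef_rot: [176.4, 10.3, 174.1]
contact_force: [1.0, -0.9, -6.2]
gripper_width: 0.0113
```

Emit:
send_rows(motion=[{"travel": [0,0.002,0],"spin": 0},{"travel": [0,0,0],"spin": 0},{"travel": [0,0,0],"spin": 0}], gripper=0)

```text
time_s: 14.75
tcp_pos: [0.5567, 0.0037, 0.14]
eef_rot: [176.3, 10.4, 174.2]
contact_force: [0.6, -0.8, -0.8]
gripper_width: 0.0257
```

```bash
python3 look.py w13
```

```text
[0.55672638 0.00369072 0.14004451] [176.34093834  10.38891855 174.15808094] [ 0.59972222 -0.82198751 -0.8445602 ] 0.025734542169599743 14.75
base top z,tilt deg (dz/dx,dz/dy) 0.0550856619235394 [ 0.03026678 -0.06540627]
6228 ((554.523193359375, -4.400028228759766), (73.08448028564453, 60.896453857421875), 88.69224548339844)
gauge_stand [([0.56, -0.008, -0.001], 0.8)]
plunger_tip []
gauge [([0.518, -0.095, 0.11], 0.89)]
```

Emit:
send_rows(motion=[{"travel": [0,0,-0.03],"spin": 0},{"travel": [0,0,-0.04],"spin": 0},{"travel": [0,0,-0.03],"spin": -7},{"travel": [0,0,0],"spin": -7},{"travel": [0,0,0],"spin": -7}])

```text
time_s: 15.37
tcp_pos: [0.5369, -0.0025, 0.2422]
eef_rot: [-179.5, 10.8, -164.2]
contact_force: [0.2, 0.0, -0.8]
gripper_width: 0.0438
```

Emit:
send_rows(motion=[{"travel": [0,0,0],"spin": -7},{"travel": [0,0,0],"spin": -7},{"travel": [0,0,0],"spin": -7},{"travel": [0,0,0],"spin": -7},{"travel": [0,0,0],"spin": -7}])

```text
time_s: 15.78
tcp_pos: [0.5381, -0.003, 0.2465]
eef_rot: [-173.0, 8.9, -127.9]
contact_force: [1.2, 0.3, 0.7]
gripper_width: 0.0438
```

Emit:
send_rows(motion=[{"travel": [0,0,0],"spin": -7},{"travel": [0,0,0],"spin": -7},{"travel": [0,0,0],"spin": -7},{"travel": [0,0,0],"spin": -7},{"travel": [0,0,0],"spin": -5}])

```text
time_s: 16.2
tcp_pos: [0.5384, -0.004, 0.2479]
eef_rot: [-169.1, 3.5, -94.1]
contact_force: [-0.6, -0.6, -0.4]
gripper_width: 0.0437
```

```bash
cat > mv.py <<'E'
# tool-frame travel from now to a world target
from h import *
import sys
s=r.get_state(); M=R.from_euler('xyz',s["eef_rot"],degrees=True).as_matrix()
T=np.array([float(v) for v in sys.argv[1:4]])
print(s["tcp_pos"],s["eef_rot"],s["contact_force"],s["gripper_width"],s["time_s"])
print("tool z in world",M[:,2].round(3),"travel",(M.T@(T-s["tcp_pos"])).round(4))
E
python3 mv.py .5534 -.0544 .16
python3 - <<'E'
from h import *
p,d=r.capture("wrist"); cv2.imwrite("pics/w14.png",p); find("wrist",["gauge_stand","post_top","gauge","base_back"])
E
```

```text
[ 0.53844257 -0.00395023  0.24791068] [-169.09044517    3.46787725  -94.09430297] [-0.56607021 -0.62833674 -0.43811376] 0.04367973350730967 16.2
tool z in world [ 0.193  0.046 -0.98 ] travel [ 0.0545 -0.0021  0.0867]
gauge_stand [([0.557, -0.006, -0.004], 0.68)]
post_top [([0.556, 0.006, 0.146], 0.76)]
gauge [([0.52, -0.095, 0.115], 0.9)]
base_back [([0.557, 0.027, 0.029], 0.69)]
```

Emit:
send_rows(motion=[{"travel": [0.027,-0.001,0.02],"spin": 0},{"travel": [0.027,-0.001,0.03],"spin": 0},{"travel": [0,0,0.03],"spin": 0},{"travel": [0,0,0],"spin": 0}])

```text
time_s: 16.78
tcp_pos: [0.5542, -0.0547, 0.1674]
eef_rot: [-168.7, 3.8, -95.1]
contact_force: [-1.4, -0.6, -0.3]
gripper_width: 0.0437
```

```bash
python3 mv.py .5534 -.0544 .108
python3 - <<'E'
from h import *
p,d=r.capture("wrist"); cv2.imwrite("pics/w15.png",p)
q,_=r.capture("scene")
cv2.imwrite("pics/m15.png",np.hstack([cv2.resize(p,(400,300)),cv2.resize(q[150:330,170:410],(400,300))]))
find("wrist",["gauge_stand","gauge"])
E
```

```text
[ 0.55415356 -0.05472006  0.16738487] [-168.7250054     3.82397757  -95.06087542] [-1.38619971 -0.62545043 -0.2890557 ] 0.043745304168922555 16.7833
tool z in world [ 0.201  0.048 -0.979] travel [0.0037 0.0124 0.058 ]
gauge_stand [([0.563, -0.006, 0.003], 0.9)]
gauge [([0.52, -0.096, 0.118], 0.77)]
```

View pics/m15.png

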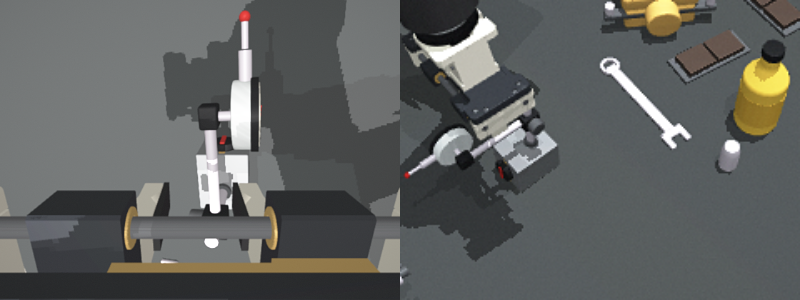

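Emit:
send_rows(motion=[{"travel": [0,0.006,0.015],"spin": -2},{"travel": [0,0.006,0.022],"spin": -1},{"travel": [0,0,0.015],"spin": 0},{"travel": [0,0,0],"spin": 0}])

```text
time_s: 17.32
tcp_pos: [0.562, -0.0465, 0.1301]
eef_rot: [-167.1, 3.4, -91.5]
contact_force: [-0.1, 0.5, -0.1]
gripper_width: 0.044
```

```bash
python3 mv.py .5534 -.0524 .107
```

```text
[ 0.56198173 -0.04653027  0.13009187] [-167.0826422     3.4329204   -91.49659878] [-0.06623547  0.473856   -0.11027216] 0.044017547689039864 17.3167
tool z in world [ 0.225  0.053 -0.973] travel [0.0075 0.0133 0.0202]
```

Emit:
send_rows(motion=[{"travel": [0.006,0.014,0.008],"spin": 0},{"travel": [0.002,0.003,0.012],"spin": 0},{"travel": [0,0,0.002],"spin": 0}])

```text
time_s: 17.57
tcp_pos: [0.5535, -0.0505, 0.1106]
eef_rot: [-166.6, 3.5, -91.3]
contact_force: [-0.2, 0.7, 0.3]
gripper_width: 0.0438
```

```bash
python3 mv.py .5534 -.0524 .107
```

```text
[ 0.55345168 -0.05054933  0.11064423] [-166.58013228    3.52524983  -91.32064289] [-0.16991416  0.70313526  0.32230497] 0.04378834846278229 17.5667
tool z in world [ 0.233  0.054 -0.971] travel [0.0021 0.0008 0.0034]
```

Emit:
send_rows(motion=[{"travel": [0.001,0.001,0.004],"spin": 0},{"travel": [0,0,0.001],"spin": 0},{"travel": [0,0,0.001],"spin": 0},{"travel": [0,0,0.0005],"spin": 0}], gripper=-1, squeeze=30)

```text
time_s: 17.9
tcp_pos: [0.5573, -0.0496, 0.1095]
eef_rot: [-166.2, 3.6, -91.2]
contact_force: [0.4, 0.5, -0.4]
gripper_width: 0.0224
```

```bash
python3 mv.py .5534 -.0524 .107;python3 - <<'E'
from h import *
c=cal("wrist"); p,d=r.capture("wrist"); find("wrist",["gauge_stand","plunger_tip","gauge","disc_center","hub_stand"])
cv2.imwrite("pics/w17.png",p)
c=cal("scene"); r.capture("scene"); find("scene",["gauge_stand","plunger_tip","gauge"])
E
```

```text
[ 0.55727991 -0.04964838  0.10950448] [-166.15714466    3.60372684  -91.20729445] [ 0.42200604  0.54992892 -0.3983271 ] 0.022405326057474736 17.9
tool z in world [ 0.24   0.056 -0.969] travel [0.003  0.0043 0.0013]
gauge_stand [([0.561, -0.007, -0.005], 0.57)]
plunger_tip []
gauge [([0.517, -0.099, 0.113], 0.95), ([0.561, -0.009, -0.001], 0.6)]
disc_center []
hub_stand []
gauge_stand [([0.551, -0.009, 0.001], 0.62)]
plunger_tip [([0.521, -0.174, 0.113], 0.43)]
gauge [([0.523, -0.1, 0.119], 0.64), ([0.585, 0.507, 0.002], 0.32)]
```

Still closing; I'll finish the grip.

Emit:
send_rows(motion=[{"travel": [0,0.002,0.001],"spin": 0},{"travel": [0,0,0.001],"spin": 0},{"travel": [0,0,0.0],"spin": 0}])

```text
time_s: 18.65
tcp_pos: [0.5567, -0.05, 0.109]
eef_rot: [-166.0, 3.6, -91.2]
contact_force: [-1.4, 2.0, -4.9]
gripper_width: 0.0086
```

```bash
python3 mv.py .5534 -.0524 .107
```

```text
[ 0.55668673 -0.04997943  0.10895701] [-165.99071489    3.56763019  -91.15108759] [-1.44610935  2.04001694 -4.87181924] 0.008553474253581939 18.65
tool z in world [ 0.243  0.056 -0.968] travel [0.0026 0.0036 0.001 ]
```

Emit:
send_rows(motion=[{"travel": [0.01,0.001,-0.0005],"spin": 1},{"travel": [0.012,0.001,-0.0005],"spin": 1}])

```text
time_s: 18.82
tcp_pos: [0.5541, -0.0705, 0.1076]
eef_rot: [-166.1, 4.1, -93.1]
contact_force: [0.6, 4.3, -1.1]
gripper_width: 0.0089
```

```bash
cat > look2.py <<'E'
from h import *
import sys
s=r.get_state(); print(s["tcp_pos"].round(4),s["eef_rot"].round(1),s["contact_force"].round(1),round(s["gripper_width"],4),s["time_s"])
f=r.capture("scene"); cv2.imwrite(f"pics/{sys.argv[1]}.png",f[0]); X=pts("scene",f[1]).reshape(-1,3)
o=s["tcp_pos"]
B=X[(abs(X[:,2]-.055)<.012)&(abs(X[:,0]-.55)<.055)&(abs(X[:,1]-o[1]-.045)<.055)]
if len(B)>50:
  k=np.ones(len(B),bool)
  for _ in range(8):
    A=np.c_[np.ones(len(B)),B[:,0]-.55,B[:,1]-B[:,1].mean()]; q=np.linalg.lstsq(A[k],B[k,2],rcond=None)[0]; k=abs(B[:,2]-A@q)<.002
  print("base z,tilt x,y deg",q[0].round(4),np.degrees(q[1:]).round(1),k.sum(),cv2.minAreaRect((B[k][:,:2]*1000).astype(np.float32)))
find("scene",["gauge_stand","plunger_tip","gauge","hub_stand"])
E
python3 look2.py s18
```

```text
[ 0.5541 -0.0705  0.1076] [-166.1    4.1  -93.1] [ 0.6  4.3 -1.1] 0.0089 18.8167
base z,tilt x,y deg 0.0574 [-2.7  5. ] 290 ((567.5894775390625, -22.34093475341797), (72.46753692626953, 39.92742156982422), 86.06205749511719)
gauge_stand [([0.551, -0.02, 0.002], 0.69)]
plunger_tip [([0.516, -0.195, 0.101], 0.36)]
gauge [([0.519, -0.116, 0.111], 0.85)]
hub_stand [([0.601, -0.308, -0.005], 0.8)]
```

Emit:
send_rows(motion=[{"travel": [0,0.0005,-0.0025],"spin": 0},{"travel": [0,0,-0.001],"spin": 0}])

```text
time_s: 19.23
tcp_pos: [0.5508, -0.0715, 0.1094]
eef_rot: [-166.4, 4.0, -93.1]
contact_force: [0.9, -0.4, -6.4]
gripper_width: 0.0091
```

```bash
python3 look2.py s19
```

```text
[ 0.5508 -0.0715  0.1094] [-166.4    4.   -93.1] [ 0.9 -0.4 -6.4] 0.0091 19.2333
base z,tilt x,y deg 0.0553 [-0.3  0.2] 301 ((564.19140625, -28.721134185791016), (72.98656463623047, 42.72592544555664), 85.6574478149414)
gauge_stand [([0.552, -0.032, 0.002], 0.69)]
plunger_tip [([0.51, -0.195, 0.113], 0.4)]
gauge [([0.514, -0.117, 0.116], 0.59)]
hub_stand [([0.602, -0.308, -0.006], 0.74)]
```

Emit:
send_rows(motion=[{"travel": [0.008,0.0005,-0.002],"spin": 0},{"travel": [0.01,0.001,-0.002],"spin": 0},{"travel": [0.008,0.001,-0.002],"spin": 0},{"travel": [0,0,-0.0015],"spin": 0}])

```text
time_s: 19.82
tcp_pos: [0.542, -0.0987, 0.1116]
eef_rot: [-166.8, 4.0, -93.0]
contact_force: [0.3, 0.6, -9.2]
gripper_width: 0.009
```

```bash
python3 look2.py s20
```

```text
[ 0.542  -0.0987  0.1116] [-166.8    4.   -93. ] [ 0.3  0.6 -9.2] 0.009 19.8167
base z,tilt x,y deg 0.056 [-1.3 -1.3] 309 ((553.7122802734375, -57.7731819152832), (73.66802215576172, 42.88774108886719), 85.38864135742188)
gauge_stand [([0.542, -0.06, 0.002], 0.75), ([0.593, 0.344, 0.002], 0.17)]
plunger_tip [([0.502, -0.222, 0.118], 0.39)]
gauge [([0.504, -0.147, 0.12], 0.74), ([0.755, 0.219, -0.004], 0.51)]
hub_stand [([0.601, -0.309, -0.006], 0.79), ([0.724, 0.309, -0.002], 0.24)]
```

Emit:
send_rows(motion=[{"travel": [0.008,-0.001,-0.0008],"spin": 0},{"travel": [0.01,-0.001,-0.001],"spin": 0},{"travel": [0.008,-0.0005,-0.001],"spin": 0},{"travel": [0,0,-0.0005],"spin": 0}])

```text
time_s: 20.4
tcp_pos: [0.5431, -0.1239, 0.1135]
eef_rot: [-166.7, 4.0, -92.8]
contact_force: [0.2, -0.4, -7.8]
gripper_width: 0.0087
```

```bash
python3 look2.py s21
```

```text
[ 0.5431 -0.1239  0.1135] [-166.7    4.   -92.8] [ 0.2 -0.4 -7.8] 0.0087 20.4
base z,tilt x,y deg 0.057 [-0.9 -2.6] 326 ((554.4219970703125, -84.46971130371094), (73.33612060546875, 46.03245544433594), 86.90850067138672)
gauge_stand [([0.54, -0.086, 0.003], 0.78)]
plunger_tip [([0.502, -0.246, 0.124], 0.36)]
gauge [([0.509, -0.172, 0.123], 0.58)]
hub_stand []
```

Emit:
send_rows(motion=[{"travel": [0.008,0,0.001],"spin": 0.3},{"travel": [0.01,0,0.0005],"spin": 0.3},{"travel": [0.008,-0.0005,0.0005],"spin": 0.3},{"travel": [0,0,0.0005],"spin": 0}])

```text
time_s: 20.98
tcp_pos: [0.5433, -0.1494, 0.1096]
eef_rot: [-166.7, 4.3, -93.6]
contact_force: [-1.5, -2.6, 0.3]
gripper_width: 0.0086
```

```bash
python3 look2.py s22
```

```text
[ 0.5433 -0.1494  0.1096] [-166.7    4.3  -93.6] [-1.5 -2.6  0.3] 0.0086 20.9833
base z,tilt x,y deg 0.055 [-1.8  0.1] 324 ((553.711181640625, -106.12715148925781), (73.92745208740234, 47.52072525024414), 88.2107162475586)
gauge_stand [([0.54, -0.106, -0.001], 0.63)]
plunger_tip []
gauge [([0.506, -0.198, 0.116], 0.96)]
hub_stand [([0.603, -0.31, -0.006], 0.65)]
```

Emit:
send_rows(motion=[{"travel": [0,0,0],"spin": 0},{"travel": [0,0,0],"spin": 0},{"travel": [0,0,0],"spin": 0},{"travel": [0,0,0],"spin": 0}], gripper=-0.3)

```text
time_s: 21.57
tcp_pos: [0.5465, -0.1475, 0.1127]
eef_rot: [-166.2, 4.3, -93.4]
contact_force: [-0.3, 0.9, -0.2]
gripper_width: 0.028
```

```bash
cat > fin.py <<'E'
from h import *
import sys
s=r.get_state(); print(s["tcp_pos"].round(4),s["eef_rot"].round(1),s["contact_force"].round(1),round(s["gripper_width"],4),s["time_s"])
def fit(B,cols,y,tol=.002):
    k=np.ones(len(B),bool)
    for _ in range(10):
        A=np.c_[np.ones(len(B)),cols]; q=np.linalg.lstsq(A[k],y[k],rcond=None)[0]; k=abs(y-A@q)<tol
    return q,k
for n in ("wrist","scene","top"):
    c=cal(n); p,d=r.capture(n); cv2.imwrite(f"pics/{sys.argv[1]}_{n}.png",p); X=pts(n,d,c).reshape(-1,3)
    oy=float(sys.argv[2])
    B=X[(abs(X[:,2]-.055)<.006)&(abs(X[:,0]-.545)<.05)&(abs(X[:,1]-oy)<.05)]
    if len(B)>50:
        q,k=fit(B,B[:,:2]-[.545,oy],B[:,2]); print(n,"base z/tilt",q[0].round(4),np.degrees(q[1:]).round(1),k.sum(),cv2.minAreaRect((B[k][:,:2]*1000).astype(np.float32)))
        # back face edge line y=a+b x of the rear of the top face
        T=B[k]; e=[(x,np.percentile(T[abs(T[:,0]-x)<.002][:,1],99),np.percentile(T[abs(T[:,0]-x)<.002][:,1],1)) for x in np.arange(.515,.57,.004) if (abs(T[:,0]-x)<.002).sum()>8]
        if len(e)>4:
            e=np.array(e); print("  back edge y@.54, deg",np.polyfit(e[:,0]-.54,e[:,1],1)[::-1],np.degrees(np.polyfit(e[:,0],e[:,1],1)[0]))
    D=X-[.6,-.307,.16]; rr=np.hypot(D[:,0],D[:,2])
    B=X[(rr>.09)&(rr<.137)&(abs(D[:,1]+.077*D[:,0])<.014)&(X[:,2]>.05)]
    if len(B)>100:
        q,k=fit(B,B[:,[0,2]]-[.5,.115],B[:,1]); print(n,"face y at (.5,.115), slopes deg",q[0].round(4),np.degrees(q[1:]).round(2),k.sum(),len(B))
    find(n,["gauge_stand","plunger_tip","gauge","disc_center"])
E
python3 fin.py f1 -.106
```

```text
[ 0.5465 -0.1475  0.1127] [-166.2    4.3  -93.4] [-0.3  0.9 -0.2] 0.028 21.5667
wrist base z/tilt 0.0553 [-0.1  0.2] 2207 ((544.168212890625, -112.8607406616211), (59.0327262878418, 59.92748260498047), 86.14588928222656)
  back edge y@.54, deg [-0.11553039  0.5738594 ] 32.87972155948861
gauge_stand [([0.55, -0.108, -0.003], 0.72)]
plunger_tip []
gauge [([0.505, -0.197, 0.113], 0.8)]
disc_center []
scene base z/tilt 0.0551 [-0.6  0.7] 313 ((550.3262939453125, -106.75248718261719), (73.03643798828125, 52.11643600463867), 86.74160766601562)
  back edge y@.54, deg [-0.08276255  0.53265957] 30.5191450535714
scene face y at (.5,.115), slopes deg -0.2979 [-5.4  -3.14] 310 855
gauge_stand [([0.541, -0.109, -0.001], 0.87), ([0.573, -0.11, -0.004], 0.49)]
plunger_tip [([0.548, -0.101, 0.146], 0.57), ([0.585, 0.508, 0.001], 0.34)]
gauge [([0.509, -0.198, 0.114], 0.56)]
disc_center []
top base z/tilt 0.0551 [0. 0.] 234 ((544.9924926757812, -102.352783203125), (72.50479888916016, 58.78945541381836), 86.30648040771484)
  back edge y@.54, deg [-0.06788999 -0.05921966] -3.3930365541066974
top face y at (.5,.115), slopes deg -0.2958 [-4.26  0.03] 1106 1394
gauge_stand [([0.545, -0.102, 0.0], 0.72)]
plunger_tip []
gauge [([0.462, 0.361, -0.004], 0.48)]
disc_center [([0.598, -0.304, 0.161], 0.77)]
```

Emit:
send_rows(motion=[{"travel": [0,0.004,0.004],"spin": 0},{"travel": [0,0.0,0.003],"spin": 0}])

```text
time_s: 22.48
tcp_pos: [0.5436, -0.1472, 0.1044]
eef_rot: [-166.3, 4.3, -93.4]
contact_force: [-1.1, -0.1, -0.7]
gripper_width: 0.0305
```

Emit:
send_rows(motion=[{"travel": [0,0,0.001],"spin": 0},{"travel": [0,0,0.001],"spin": 0},{"travel": [0,0,0.001],"spin": 0},{"travel": [0,0,0.001],"spin": 0}], gripper=-1)

```text
time_s: 22.82
tcp_pos: [0.5448, -0.1469, 0.0996]
eef_rot: [-166.3, 4.3, -93.4]
contact_force: [2.1, -1.1, 4.2]
gripper_width: 0.0097
```

```bash
python3 look2.py s23
```

```text
[ 0.5448 -0.1469  0.0996] [-166.3    4.3  -93.4] [ 2.1 -1.1  4.2] 0.0097 22.8167
base z,tilt x,y deg 0.0546 [ 0.3 -0.4] 286 ((551.3182983398438, -106.87358856201172), (73.38085174560547, 51.973690032958984), 87.49453735351562)
gauge_stand [([0.538, -0.109, -0.0], 0.77)]
plunger_tip [([0.543, -0.11, -0.0], 0.35)]
gauge [([0.507, -0.199, 0.116], 0.6)]
hub_stand [([0.602, -0.308, -0.005], 0.81)]
```

Emit:
send_rows(motion=[{"travel": [0,0,-0.002],"spin": 0},{"travel": [0,0,-0.001],"spin": 0}])

```text
time_s: 23.23
tcp_pos: [0.5415, -0.1468, 0.1008]
eef_rot: [-166.6, 4.3, -93.5]
contact_force: [1.4, -1.2, -5.4]
gripper_width: 0.009
```

Emit:
send_rows(motion=[{"travel": [0.008,-0.0005,-0.0012],"spin": 0.3},{"travel": [0.008,-0.0005,-0.0012],"spin": 0},{"travel": [0.0,0,-0.0005],"spin": 0}])

```text
time_s: 23.48
tcp_pos: [0.5368, -0.1633, 0.1]
eef_rot: [-167.1, 4.5, -93.8]
contact_force: [1.6, -1.4, -4.3]
gripper_width: 0.009
```

```bash
python3 fin.py f2 -.125 | grep -v find
```

```text
[ 0.5368 -0.1633  0.1   ] [-167.1    4.5  -93.8] [ 1.6 -1.4 -4.3] 0.009 23.4833
wrist base z/tilt 0.0563 [0.1 1.4] 902 ((534.0519409179688, -152.0404510498047), (15.13383960723877, 59.669105529785156), 83.53266906738281)
  back edge y@.54, deg [-0.14804534 -0.07512228] -4.304189821137694
gauge_stand [([0.542, -0.124, -0.004], 0.65)]
plunger_tip []
gauge [([0.495, -0.213, 0.115], 0.58)]
disc_center []
scene base z/tilt 0.0549 [-0.5 -0.3] 292 ((541.5368041992188, -122.78271484375), (74.90823364257812, 55.66898727416992), 87.67947387695312)
  back edge y@.54, deg [-0.08891488 -0.08705404] -4.987829081013911
scene face y at (.5,.115), slopes deg -0.2984 [-5.27 -2.93] 299 860
gauge_stand [([0.535, -0.124, 0.005], 0.95)]
plunger_tip []
gauge [([0.498, -0.212, 0.118], 0.77)]
disc_center [([0.594, 0.342, 0.003], 0.44)]
top base z/tilt 0.0548 [-1.7 -1.2] 180 ((540.7366943359375, -119.2284164428711), (73.24860382080078, 53.932682037353516), 84.4893798828125)
  back edge y@.54, deg [-0.08560555 -0.06369302] -3.6493411847666364
top face y at (.5,.115), slopes deg -0.2954 [-4.35 -0.06] 1102 1395
gauge_stand [([0.537, -0.118, 0.002], 0.56)]
plunger_tip []
gauge []
disc_center [([0.599, -0.306, 0.158], 0.66)]
```

Emit:
send_rows(motion=[{"travel": [0.006,-0.0005,-0.0012],"spin": 0},{"travel": [0.006,-0.0005,-0.0012],"spin": 0},{"travel": [0.0,0,-0.001],"spin": 0}])

```text
time_s: 24.48
tcp_pos: [0.5356, -0.1738, 0.1015]
eef_rot: [-167.2, 4.6, -93.8]
contact_force: [-0.1, 1.5, -8.7]
gripper_width: 0.0092
```

```bash
python3 fin.py f3 -.137 | grep -v -e gauge -e tip; python3 -c "
import cv2
p=cv2.imread('pics/f3_scene.png')[200:320,80:240]; w=cv2.imread('pics/f3_wrist.png')
import numpy as np
cv2.imwrite('pics/f3m.png',np.hstack([cv2.resize(p,(400,300),interpolation=cv2.INTER_CUBIC),cv2.resize(w,(400,300))]))"
```

```text
[ 0.5356 -0.1738  0.1015] [-167.2    4.6  -93.8] [-0.1  1.5 -8.7] 0.0092 24.4833
wrist base z/tilt 0.0569 [0.1 0. ] 933 ((532.7002563476562, -162.90237426757812), (16.37698745727539, 59.70991897583008), 83.43891906738281)
  back edge y@.54, deg [-0.15836383 -0.06710658] -3.844923811368062
wrist face y at (.5,.115), slopes deg -0.2872 [-5.92  9.4 ] 269 269
disc_center []
scene base z/tilt 0.0556 [-0.1 -1.8] 295 ((542.4292602539062, -135.463134765625), (73.26234436035156, 51.44024658203125), 86.19890594482422)
  back edge y@.54, deg [-0.10146837 -0.05359979] -3.0710416647463634
scene face y at (.5,.115), slopes deg -0.2987 [-5.39 -2.87] 312 855
disc_center [([0.566, -0.142, -0.002], 0.43)]
top base z/tilt 0.0558 [-0.4 -1.7] 136 ((543.6456298828125, -130.2738037109375), (71.52962493896484, 44.554080963134766), 86.68243408203125)
  back edge y@.54, deg [-0.10034988  0.10186659] 5.836525488532506
top face y at (.5,.115), slopes deg -0.2955 [-4.36  0.01] 1052 1344
disc_center [([0.593, -0.306, 0.162], 0.95)]
```

View pics/f3m.png

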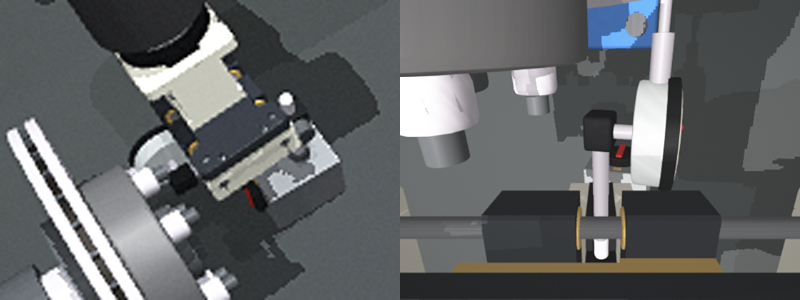

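Emit:
send_rows(motion=[{"travel": [0.002,0.0005,0.002],"spin": 0},{"travel": [0.001,0,0.001],"spin": 0},{"travel": [0,0,0],"spin": 0}])

```text
time_s: 25.48
tcp_pos: [0.5369, -0.1768, 0.1]
eef_rot: [-166.9, 4.5, -93.7]
contact_force: [-0.2, 1.5, -8.4]
gripper_width: 0.0089
```

```bash
python3 fin.py f4 -.137 | grep -v -e gauge -e tip; python3 -c "
import cv2
p=cv2.imread('pics/f4_wrist.png'); cv2.imwrite('pics/f4c.png',p)"
```

```text
[ 0.5369 -0.1768  0.1   ] [-166.9    4.5  -93.7] [-0.2  1.5 -8.4] 0.0089 25.4833
wrist base z/tilt 0.0561 [-0.4  1.2] 857 ((533.6942138671875, -165.2776641845703), (15.162881851196289, 60.33867263793945), 82.48512268066406)
  back edge y@.54, deg [-0.16140078 -0.07137195] -4.089311382637094
wrist face y at (.5,.115), slopes deg -0.2889 [-6.31  8.97] 839 915
disc_center []
scene base z/tilt 0.0548 [0.9 0.2] 304 ((538.3112182617188, -136.3102264404297), (73.17057037353516, 59.622283935546875), 85.67216491699219)
  back edge y@.54, deg [-0.10244872 -0.07574942] -4.340122339771135
scene face y at (.5,.115), slopes deg -0.2989 [-5.06 -3.01] 301 869
disc_center []
top base z/tilt 0.0547 [-1.8  1.2] 134 ((543.6477661132812, -133.1461181640625), (72.7821273803711, 44.11146926879883), 86.55526733398438)
  back edge y@.54, deg [-0.09847551 -0.06104129] -3.497408526260089
top face y at (.5,.115), slopes deg -0.2955 [-4.32 -0.04] 1043 1310
disc_center [([0.594, -0.304, 0.158], 0.64), ([0.601, -0.303, 0.002], 0.23)]
```

Emit:
send_rows(motion=[{"travel": [0.003,0,0.0005],"spin": 0},{"travel": [0.0005,0,0.001],"spin": 0},{"travel": [0,0,0.0005],"spin": 0}])

```text
time_s: 26.48
tcp_pos: [0.5389, -0.1799, 0.0998]
eef_rot: [-166.7, 4.5, -93.6]
contact_force: [-3.7, 4.1, 0.1]
gripper_width: 0.0085
```

Emit:
send_rows(motion=[{"travel": [0,0,0],"spin": 0},{"travel": [0,0,0],"spin": 0},{"travel": [0,0,0],"spin": 0},{"travel": [0,0,0],"spin": 0}], gripper=0)

```text
time_s: 26.82
tcp_pos: [0.5422, -0.1807, 0.1022]
eef_rot: [-166.3, 4.4, -93.6]
contact_force: [-0.0, -0.8, 0.2]
gripper_width: 0.0302
```

```bash
python3 fin.py f5 -.14 ; python3 -c "
import cv2,numpy as np
p=cv2.imread('pics/f5_scene.png')[200:320,80:240]; w=cv2.imread('pics/f5_wrist.png')
cv2.imwrite('pics/f5m.png',np.hstack([cv2.resize(p,(400,300),interpolation=cv2.INTER_CUBIC),cv2.resize(w,(400,300))]))"
```

```text
[ 0.5422 -0.1807  0.1022] [-166.3    4.4  -93.6] [-0.  -0.8  0.2] 0.0302 26.8167
wrist base z/tilt 0.0553 [-0.2  0.4] 1582 ((544.8720703125, -145.38748168945312), (70.24551391601562, 59.194427490234375), 63.62508773803711)
  back edge y@.54, deg [-0.14365572  0.80951766] 46.38194523916088
wrist face y at (.5,.115), slopes deg -0.2978 [-4.33  0.09] 1349 1859
gauge_stand [([0.539, -0.138, -0.004], 0.88)]
plunger_tip []
gauge [([0.498, -0.226, 0.116], 0.85)]
disc_center []
scene base z/tilt 0.0548 [-0.3 -1.1] 269 ((540.9476318359375, -138.52737426757812), (74.05335998535156, 53.84999465942383), 88.7553482055664)
  back edge y@.54, deg [-0.10338596 -0.07374186] -4.225097541220995
scene face y at (.5,.115), slopes deg -0.2978 [-5.29 -3.24] 300 849
gauge_stand [([0.535, -0.14, 0.001], 0.88)]
plunger_tip []
gauge []
disc_center [([0.502, -0.233, 0.118], 0.74)]
top base z/tilt 0.0547 [0.8 0.6] 106 ((547.4667358398438, -135.19140625), (72.54350280761719, 36.45397186279297), 87.29930114746094)
  back edge y@.54, deg [-0.10112023 -0.2435641 ] -13.95519486570524
top face y at (.5,.115), slopes deg -0.2956 [-4.29 -0.01] 1026 1319
gauge_stand [([0.533, -0.131, 0.001], 0.69)]
plunger_tip []
gauge []
disc_center [([0.595, -0.304, 0.158], 0.56)]
```

View pics/f5m.png

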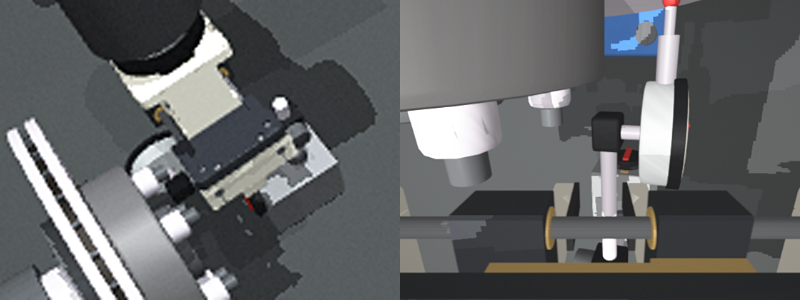

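Emit:
send_rows(motion=[{"travel": [0,0,-0.03],"spin": 0},{"travel": [-0.005,0,-0.035],"spin": 0},{"travel": [-0.015,0,-0.035],"spin": 0},{"travel": [-0.02,0,-0.02],"spin": 0},{"travel": [0,0,0],"spin": 0}])

```text
time_s: 27.98
tcp_pos: [0.5127, -0.148, 0.223]
eef_rot: [-166.9, 4.5, -93.8]
contact_force: [0.4, 0.6, -1.3]
gripper_width: 0.0439
```

```bash
python3 fin.py f6 -.139 ; python3 -c "
import cv2,numpy as np
w=cv2.imread('pics/f6_wrist.png'); cv2.imwrite('pics/f6m.png',cv2.resize(w,(750,562)))"
```

```text
[ 0.5127 -0.148   0.223 ] [-166.9    4.5  -93.8] [ 0.4  0.6 -1.3] 0.0439 27.9833
wrist base z/tilt 0.0552 [0. 0.] 2872 ((535.9325561523438, -137.3711700439453), (73.44435119628906, 60.24152374267578), 86.72056579589844)
  back edge y@.54, deg [-0.11444008 -0.52292209] -29.961228556601707
gauge_stand [([0.54, -0.139, -0.002], 0.67)]
plunger_tip []
gauge []
disc_center []
scene base z/tilt 0.0546 [ 0.5 -0.1] 439 ((538.0560302734375, -138.30642700195312), (72.68115234375, 61.643943786621094), 85.84159088134766)
  back edge y@.54, deg [-0.10683829  0.13340549] 7.643571746763601
scene face y at (.5,.115), slopes deg -0.2982 [-5.21 -3.09] 312 861
gauge_stand [([0.532, -0.144, -0.003], 0.65)]
plunger_tip []
gauge [([0.499, -0.231, 0.117], 0.77)]
disc_center []
top base z/tilt 0.0544 [-0.8  1.2] 212 ((536.2919311523438, -133.70144653320312), (69.95768737792969, 59.648738861083984), 87.5297622680664)
  back edge y@.54, deg [-0.10033285 -0.05429531] -3.110892075366485
top face y at (.5,.115), slopes deg -0.2955 [-4.31 -0.03] 1231 1518
gauge_stand [([0.536, -0.131, -0.002], 0.68), ([0.585, 0.204, 0.0], 0.34)]
plunger_tip []
gauge []
disc_center [([0.596, -0.303, 0.162], 0.55)]
```

View pics/f6m.png

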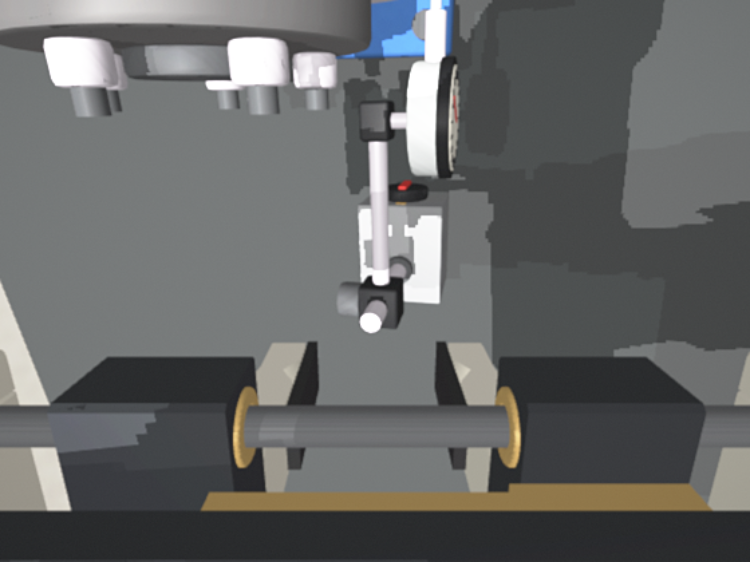

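Emit:
send_rows(motion=[{"travel": [-0.01,0,-0.04],"spin": 0},{"travel": [-0.01,0,-0.04],"spin": 0},{"travel": [0,0,-0.04],"spin": 0},{"travel": [0,0,0],"spin": 0}])

```text
time_s: 29.07
tcp_pos: [0.4836, -0.1367, 0.3373]
eef_rot: [-167.8, 4.4, -94.0]
contact_force: [1.4, -0.5, 1.9]
gripper_width: 0.044
```

```bash
python3 fin.py f7 -.139
python3 - <<'E'
from h import *
c=cal("wrist"); p,d=r.capture("wrist"); X=pts("wrist",d,c)
b,g,rd=[p[...,i].astype(int) for i in range(3)]
m=(rd>120)&(g<70)&(b<70); v,u=np.nonzero(m)
for vv,uu in zip(v,u):
    if uu>300 and vv<100: pass
n,l,st,ce=cv2.connectedComponentsWithStats(m.astype(np.uint8))
for i in range(1,n):
    if st[i,4]>3: print(st[i],X[l==i].mean(0).round(4))
# profile along plunger axis: points at height ~.11-.125 near x=.5
B=X.reshape(-1,3); k=(B[:,2]>.108)&(B[:,2]<.13)&(abs(B[:,0]-.5)<.015)&(B[:,1]<-.24); B=B[k]
for y in np.arange(-.31,-.24,.004):
    q=B[(abs(B[:,1]-y)<.002)]
    if len(q): print(round(y,3),len(q),q[:,0].min().round(4),q[:,0].max().round(4),q[:,2].max().round(4))
cv2.imwrite("pics/f8.png",cv2.resize(p[:200,180:460],(798,570),interpolation=cv2.INTER_CUBIC))
E
```

```text
[ 0.4836 -0.1367  0.3373] [-167.8    4.4  -94. ] [ 1.4 -0.5  1.9] 0.044 29.0667
wrist base z/tilt 0.0551 [-0.  -0.1] 1643 ((535.7826538085938, -137.68942260742188), (72.94358825683594, 60.06986999511719), 86.61883544921875)
  back edge y@.54, deg [-0.11798312 -0.80611015] -46.18670926328857
wrist face y at (.5,.115), slopes deg -0.2982 [-4.33  0.14] 476 550
gauge_stand [([0.539, -0.14, -0.006], 0.65)]
plunger_tip []
gauge [([0.495, -0.231, 0.11], 0.85)]
disc_center []
scene base z/tilt 0.0545 [-0.1 -0. ] 427 ((537.6100463867188, -138.181396484375), (72.57933044433594, 61.36466598510742), 85.78683471679688)
  back edge y@.54, deg [-0.10637171  0.16688616] 9.561872840199596
scene face y at (.5,.115), slopes deg -0.2982 [-5.16 -3.15] 309 866
gauge_stand [([0.532, -0.139, 0.002], 0.85), ([0.756, 0.215, -0.003], 0.28)]
plunger_tip []
gauge [([0.498, -0.231, 0.115], 0.81)]
disc_center []
top base z/tilt 0.0549 [ 0.6 -0.8] 241 ((536.1814575195312, -134.24595642089844), (72.75379943847656, 59.13874053955078), 86.0304183959961)
  back edge y@.54, deg [-0.10030372 -0.06970413] -3.9937525521666215
top face y at (.5,.115), slopes deg -0.2954 [-4.34 -0.06] 1277 1566
gauge_stand [([0.537, -0.133, -0.003], 0.58)]
plunger_tip []
gauge []
disc_center [([0.597, -0.305, 0.158], 0.73)]
[281 113   8   5  18] [ 0.5317 -0.1838  0.036 ]
-0.294 4 0.4968 0.4996 0.1188
-0.29 31 0.4934 0.4996 0.1188
-0.286 32 0.4944 0.4995 0.1187
-0.282 29 0.4949 0.4997 0.1191
-0.278 42 0.493 0.5014 0.1214
-0.274 52 0.4933 0.502 0.1222
-0.27 48 0.4935 0.5023 0.1208
-0.266 48 0.4939 0.5023 0.1221
-0.262 46 0.4941 0.5028 0.1221
-0.258 71 0.4888 0.5074 0.1292
-0.254 50 0.4882 0.5082 0.13
-0.25 17 0.4883 0.4894 0.13
-0.246 13 0.4887 0.489 0.1297
-0.242 11 0.4888 0.4893 0.1237
```

View pics/f8.png

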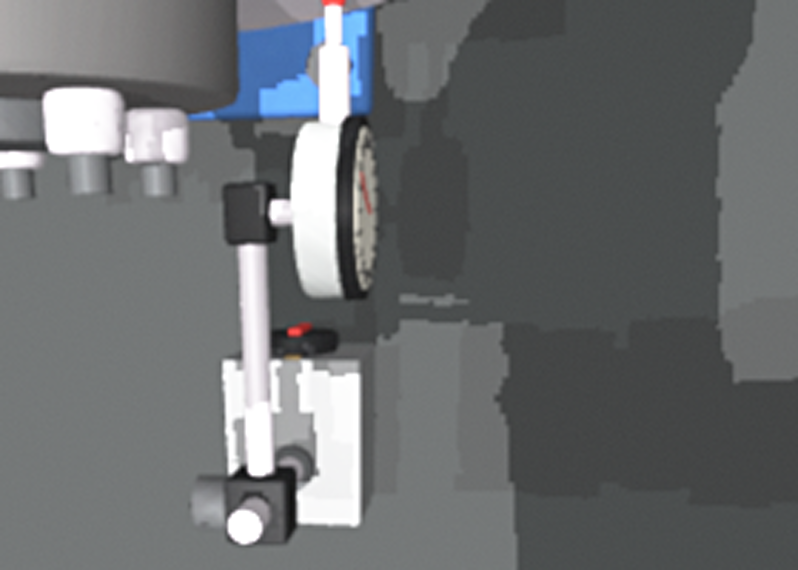

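Run:
```python
from h import *
r.capture("top"); find("top",["caliper","brake_pad_a","fluid_bottle","wrench","socket"])
s=r.get_state(); print(s["time_s"],s["contact_force"]); print(r.close_job())
```

```text
caliper [([0.457, 0.36, 0.0], 0.91), ([0.754, 0.221, -0.002], 0.23)]
brake_pad_a [([0.586, 0.512, 0.001], 0.97), ([0.593, 0.346, -0.006], 0.72)]
fluid_bottle [([0.725, 0.313, 0.001], 0.91)]
wrench [([0.582, 0.206, -0.001], 0.79)]
socket [([0.751, 0.223, 0.001], 0.61), ([0.594, -0.307, 0.161], 0.6)]
30.1667 [ 0.12825117 -0.50390444  0.37531756]
the job is handed in; nothing more can be done
None
```

The gauge stand is upright on its base with the red tip on the braking ring. The plunger is pushed in about 7.5 mm, where half way is 8 mm. I handed the job in at 30 s with the robot clear of everything.

**How it went:**
- **Tipping up:** I gripped the post end, swung the stand up over its lower edge and let it settle on its base.
- **First slide attempt:** Sliding it by the post top failed. The stand leaned nose-down, about 20° at worst, without falling. I backed it upright and let go.
- **Second attempt:** I gripped the gauge arm instead and took part of the weight. The stand then slid to the disc in short steps, part of the way on its rear base edge only (up to about 3° nose-up). On a few steps the lift was close to its full weight, so it may have been just off the bench briefly.

**Last checks:**
- **Upright:** The base top is at 55 mm with no tilt.
- **Plunger:** The wrist, scene and top cameras put it at about 7.6, 8 and 6.7 mm in. The visible stem-to-disc distance gives about 7.5 mm.
- **Tip position:** It is about 103 mm to the side of the disc centre, as asked.
- **Squareness:** The cameras disagree slightly. The wrist and top cameras put the stand 0.9° and 0.3° off the disc. The scene camera puts it 0.1° off the angle the other two give for the disc, or about 1° off its own noisier disc fit.
- **Other things:** The caliper, pads, bottle and wrench read the same as at the start, within about 5 mm. The socket does too, though its first reading was weak.
- **Not confirmed:** The network did not find the plunger tip in the last pictures. The final close-up shows the red tip only at its top edge, so the contact rests on the measured geometry.

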